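# Fetch the sample jar from behind the reagent bottles for weighing

## Task

The squat white sample jar at the back of the grey bottle tray is hemmed in by three reagent bottles and has to be weighed. Stand all three bottles in the empty steel side tray, set the jar on the middle of the balance pan, and then put each bottle back upright on the very spot in the bottle tray where it stood. Set them down gently without knocking any over, and leave the little dropper bottle and the crucible in the bottle tray where they are.

Things in the scene. Friction and masses are not known exactly. Their poses are not given: they have to be found in the camera images.
- amber_bottle: Loose tall round brown glass bottle, 64 mm across, 138 mm high, 0.28-0.52 kg. Narrow cap to lift it by from above: 35 mm across, the top 24 mm; under it a 28 mm neck 6 mm long, then the shoulder, full width 84 mm up. Origin: centre of the underside, z up; yaw means nothing. Starts in the bottle tray left of, right of or in front of the jar.
- round_bottle: Loose round white plastic bottle with a wide black cap, 60 mm across, 120 mm high, 0.20-0.36 kg. Cap to lift it by from above: 50 mm across, the top 24 mm; under it a 40 mm neck 6 mm long, then the shoulder, full width 80 mm up. Origin: centre of the underside, z up; yaw means nothing. Starts left of, right of or in front of the jar.
- square_bottle: Loose pale plastic bottle with a square body 56 by 56 mm, 128 mm high, 0.22-0.42 kg. Round cap to lift it by from above: 38 mm across, the top 24 mm; under it a 31 mm neck 7 mm long, then the shoulder; body top 80 mm up. Origin: centre of the underside, z up, x, y square to its sides. Starts left of, right of or in front of the jar.
- jar: Loose squat white sample jar, 54 mm across, 62 mm high (lid: the top 16 mm), 0.07-0.13 kg. Origin: centre of the underside, z up. Starts at the middle of the bottle tray's back; bottles at its left, right and front have their centres about 65 mm away (gaps 5-15 mm), the bath is behind it. With all three bottles gone, fingers fit at its left and right (along the tray's y).
- bottle_tray: Fixed shallow grey tray, 170 (x) by 230 (y) mm, rim 16 mm high, 4 mm thick, inner floor 4 mm above the bench. Origin: centre of the underside, on the bench; x away from the robot, turned up to 15 degrees. The bottle places are near (35, 68), (35, -68), (-30, 0) mm, the jar's near (35, 0) mm in its x, y; which bottle stands in which changes.
- side_tray: Fixed shallow empty steel tray left or right of the bottle tray (the balance is on the other side): 260 (x) by 150 (y) mm, rim 14 mm high, 3 mm thick, inner floor 4 mm above the bench. Origin: centre of the underside, on the bench; x roughly away from the robot. The bottles fit in a row along its x, for instance 78 mm apart.
- balance: Fixed top-loading balance: pale case, round steel pan 130 mm across, its flat top 82 mm above the bench; it does not sink. Origin: on the bench under the pan's centre, x roughly away from the robot. The case is 195 mm wide (y), from 195 mm in front of the pan's centre (sloping display, robot side) to 93 mm behind it, no higher than 62 mm beside the pan.
- bath: Fixed ultrasonic bath, a steel box 136 (x) by 206 (y) mm, 122 mm high, lid handle up to 136 mm, just behind the bottle tray; its face is about 60 mm behind the jar's centre. Origin: centre of the underside, on the bench; x away from the robot. Only an obstacle.
- dropper: Loose little brown dropper bottle with a black rubber teat, 32 mm across, 78 mm high, in a front corner of the bottle tray, near (-55, 85) or (-55, -85) mm in the tray's x, y. Origin: centre of the underside, z up. Leave it alone.
- crucible: Loose small white porcelain crucible with its lid on, 42 mm across, 43 mm high, in the other front corner of the bottle tray. Origin: centre of the underside, z up. Leave it alone.
Things that resemble listed ones, but are neither listed nor needed, are in the scene too. What is meant by the square_bottle is not yellow, and is the larger of those in its own colour.

How it is judged:
On the way, in this order (a step that is already met when the one before it is completed fails the run):
1. all three bottles stand upright in the side tray, let go and at rest (x of amber_bottle in the frame of side_tray between -0.115 and 0.115 m and y of amber_bottle in the frame of side_tray between -0.062 and 0.062 m and z of amber_bottle in the frame of side_tray between -0.002 and 0.01 m and angle between each of amber_bottle, round_bottle, square_bottle's own z axis and vertical below 0.1 rad and linear speed of each of amber_bottle, round_bottle, square_bottle below 0.02 m/s and contact force between the fingers and amber_bottle below 0.05 N and x of round_bottle in the frame of side_tray between -0.115 and 0.115 m and y of round_bottle in the frame of side_tray between -0.062 and 0.062 m and z of round_bottle in the frame of side_tray between -0.002 and 0.01 m and contact force between the fingers and round_bottle below 0.05 N and x of square_bottle in the frame of side_tray between -0.115 and 0.115 m and y of square_bottle in the frame of side_tray between -0.062 and 0.062 m and z of square_bottle in the frame of side_tray between -0.002 and 0.01 m and contact force between the fingers and square_bottle below 0.05 N), for 0.2 s.
2. the jar stands upright on the middle of the balance pan, let go and at rest (horizontal distance between jar and balance below 0.015 m and z of jar in the frame of balance between 0.078 and 0.088 m and angle between jar's own z axis and vertical below 0.1 rad and linear speed of jar below 0.02 m/s and contact force between the fingers and jar below 0.05 N), for 0.2 s.
At the end, for the whole second after the job is handed in: The jar stands upright on the balance pan within 15 mm of its centre; each of the three bottles stands upright in the bottle tray within 15 mm of where it stood at the start; all are let go and at rest; the dropper bottle and the crucible are within 20 mm of where they were (all of step 2 and distance of each of amber_bottle, round_bottle, square_bottle from where it was at the start of the episode below 0.015 m and angle between each of amber_bottle, round_bottle, square_bottle's own z axis and vertical below 0.1 rad and linear speed of each of amber_bottle, round_bottle, square_bottle below 0.02 m/s and contact force between the fingers and amber_bottle below 0.05 N and contact force between the fingers and round_bottle below 0.05 N and contact force between the fingers and square_bottle below 0.05 N and distance of each of dropper, crucible from where it was at the start of the episode below 0.02 m); the robot touches nothing.
It fails at once if a bottle or the jar is knocked over (tipped more than 30 degrees) (angle between any of amber_bottle, round_bottle, square_bottle, jar's own z axis and vertical above 0.52 rad).
It fails at once if a bottle or the jar is dropped (faster than 0.6 m/s while no finger touches it) ((linear speed of amber_bottle above 0.6 m/s and contact force between the fingers and amber_bottle below 0.05 N) or (linear speed of round_bottle above 0.6 m/s and contact force between the fingers and round_bottle below 0.05 N) or (linear speed of square_bottle above 0.6 m/s and contact force between the fingers and square_bottle below 0.05 N) or (linear speed of jar above 0.6 m/s and contact force between the fingers and jar below 0.05 N)).
It fails at once if the dropper bottle is moved by more than 20 mm or tipped (distance of dropper from where it was at the start of the episode above 0.02 m or angle between dropper's own z axis and vertical above 0.35 rad).
It fails at once if the crucible is moved by more than 20 mm or tipped (distance of crucible from where it was at the start of the episode above 0.02 m or angle between crucible's own z axis and vertical above 0.35 rad).
It also fails if it takes over 141 s, if anything falls off the work surface, if the arm or the gripper's body presses on something with over 40 N, if the wrist force passes 120 N, or if a joint passes its speed limit or range.

## Robot

A 6-joint arm with a two-finger parallel gripper is mounted at the origin on the work surface. World frame = base frame: x ahead of the robot, y to its left, z up, the work surface at z = 0. Lengths are in m, angles in rad, forces in N, time in s.
With the tool pointing down it reaches from about 0.4 to 0.825 m from the base axis. Payload 7 kg.
Tool frame: the origin (TCP) lies at the very end of the fingers, on their centre line; the grasp point (between the pads) lies 19 mm behind it; z points along the fingers, y is the line along which they close (so a half turn about z gives the same grasp; the last joint's range is limited). The gripper opens to 88 mm and grips with 3 to 60 N. Pads are 19 mm wide; open, the fingers measure 130 mm over their backs; the gripper's body (78 mm by 193 mm) begins 47 mm behind the grasp point.
Start: joints at [-0.83, 0.359, 0.012, 0, -1.224, -0.288], TCP at [0.295, -0.607, 0.227] pointing down, gripper open.
Joint ranges: [-3.07, 3.07], [-1.43, 2.12], [-1.02, 1.25], [-3.03, 1.67], [-3.05, -0], [-3.03, 3.03]. Speed limits (rad/s): [2.39, 2.39, 3.01, 3.14, 3.14, 3.14].

## Interface

Orientations are given as a unit quaternion [w, x, y, z].
In Python, from workcell import robot, cams, job gives the robot as it stands.
- The arm moves only by the tool move_arm, never from a script. Its argument "series" is a list of rows, each a list of 3 entries, a list of its own where there are three numbers: the shift along the tool's x, y, z in m, then the turn about the tool's z in degrees, then the gripper command: -1 is fully open, 1 is shut, values between are in proportion. A call has 1 to 20 rows; each row shifts and turns the commanded pose from where the row before left it, along the tool's axes as they then stand; what a row does not reach is not made up. A row lasts 1/8 s, in which the tool goes at most 62.5 mm and 10.7 degrees, less where a joint would pass 70% of its speed; a pose out of reach is approached as far as the arm can. A call with a gripper value outside its range is refused whole. The fingers move at their own pace and stop on an object; "grip_force" is the grip in N (left out, the last holds). Time passes only in rows, so rows that do not move let the fingers close. It gives the time, the measured TCP pose, the force, the opening and the grip force at its end, in the units of the state.
- robot.get_state(): the state, without advancing time (a new reading comes with each control period).
- cams.get_image(name): name is "side" or "top" or "wrist"; returns a dict with "pixels" (400x640x3 uint8, red, green, blue), "mtx" (3x3 intrinsics, pixels), "eye" and "orientation" of the camera in the world. Camera axes: x right, y down, z forward; pixel columns grow to the right and rows downward; lengths in m; the calibration is good to about 2 mm. A picture is of the moment at which its call begins. There is no depth.
- job.sign_off(): hands the job in; it is judged then, once.
The state is a dict: "t": time; "joint_positions": joint angles; "joint_velocities": joint speeds; "joint_efforts": joint torques, N m; "position": TCP position; "tcp_rot": TCP orientation; "contact_force": force on the tool from outside, world axes, zero at the start; "ft_torque": the same for the moment, N m; "grip_width": opening from 0.0 (shut) to 1.0 (fully open); "grasp_force": force on a finger pad.
Only numpy, scipy, OpenCV 4.12 (cv2) and the standard library are available. Lean on these libraries where they do the work, as an engineer would, in place of code of your own. Each camera call takes 0.05 s, during which the arm holds its last target. There are 200 camera calls.

## Working session

There is one attempt and no reset: what is moved stays moved. The work goes in short steps, Python scripts to look and compute and a tool call to move; the robot and the scene stay as the last step left them, time stands still between calls to the robot, and variables do not carry over. Pictures are saved under pics/ and viewed, at most 14 in all, crops included, and the job is handed in when it is done.

Besides the shell and the picture viewer there is one more tool, called after "Request:" as name([rows], argument=value, ...), one row to a line, values as JSON. move_arm: Moves the arm, as the interface text tells. Its arguments: {"type":"object","properties":{"series":{"type":"array"},"grip_force":{"type":"number"}},"required":["series"]}

```bash
mkdir -p pics
cat > h.py <<'E'
import numpy as np, cv2
from scipy.spatial.transform import Rotation as R
from workcell import robot, cams, job
def q(o): 
    o=np.array(o,float); return R.from_quat([o[1],o[2],o[3],o[0]]).as_matrix() if o.size==4 else o.reshape(3,3)
def grab(n,f=None):
    im=cams.get_image(n); 
    if f: cv2.imwrite('pics/'+f+'.png',im['pixels'][:,:,::-1])
    return im
def ray(im,uv,z):
    K=np.array(im['mtx']); d=q(im['orientation'])@np.linalg.solve(K,[uv[0],uv[1],1.]); e=np.array(im['eye'])
    return e+d*(z-e[2])/d[2]
def proj(im,p):
    c=np.array(im['mtx'])@(q(im['orientation']).T@(np.array(p)-im['eye'])); return c[:2]/c[2]
E
python3 - <<'E'
from h import *
import pickle
ims={n:grab(n,n+'0') for n in('side','top')}
pickle.dump(ims,open('ims.pkl','wb'))
for n,i in ims.items(): print(n,i['eye'],np.round(i['orientation'],3),np.round(i['mtx'],1).tolist())
s=robot.get_state(); print(s)
E
```

```text
side [0.29136906 0.84313642 0.70435658] [ 0.065 -0.108  0.891 -0.435] [[508.6, 0.0, 320.6], [0.0, 508.6, 196.6], [0.0, 0.0, 1.0]]
top [ 0.35967966 -0.01349824  1.0067062 ] [-0.077  0.746 -0.658  0.067] [[419.3, 0.0, 323.2], [0.0, 419.3, 198.1], [0.0, 0.0, 1.0]]
{'t': 0.1, 'joint_positions': array([-8.29904925e-01,  3.59302223e-01,  1.11729410e-02, -2.96055738e-04,
       -1.22410935e+00, -2.88100944e-01]), 'joint_velocities': array([ 0.00068071, -0.001684  ,  0.00240842,  0.00044953, -0.00014825,
        0.00099654]), 'joint_efforts': array([ 1.91098252e-04, -5.84162021e+01,  2.93753278e+01,  7.01547414e+00,
        1.01930840e-02, -6.24458335e-05]), 'position': array([ 0.29508307, -0.6066069 ,  0.22573684]), 'tcp_rot': array([-2.33710572e-04, -2.24417033e-01,  9.74492922e-01,  6.96284458e-04]), 'contact_force': array([-0.10783828, -0.35909305, -0.29366732]), 'ft_torque': array([ 0.01775464, -0.00285026,  0.00822744]), 'grasp_force': 0.0, 'grip_width': 0.9978199197146974}
```

View pics/top0.png

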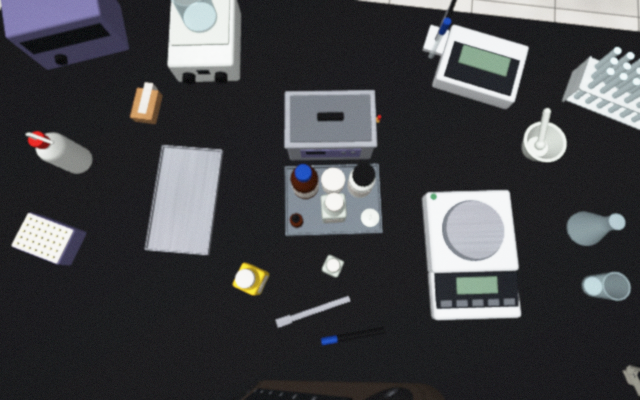

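View pics/side0.png

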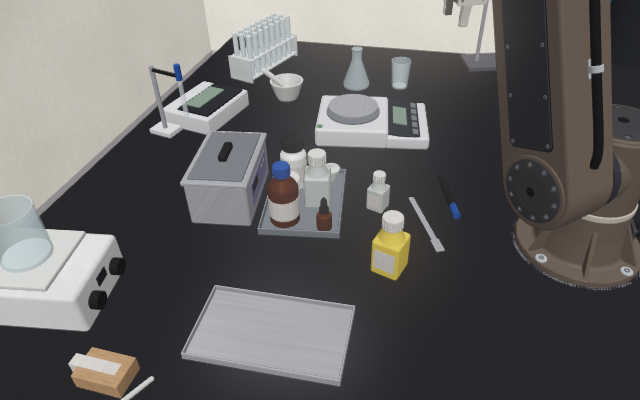

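The top picture shows amber (blue cap) at (304,175), the jar at (333,180), the round bottle (black cap) at (363,175), the side tray at (185,200) and the pan at (474,230). There are three candidates for square_bottle: (333,205) in the tray, pale and large; (333,266), pale and small; and (250,279), yellow. The one in the tray fits, being the larger of the pale ones. I'll confirm it in an enlarged crop.

Run:
```python
from h import *
import pickle
ims=pickle.load(open('ims.pkl','rb'))
t=ims['top']['pixels'][150:285,275:395,::-1]; s=ims['side']['pixels'][135:270,240:420,::-1]
a=cv2.resize(t,None,fx=2.6,fy=2.6,interpolation=3);b=cv2.resize(s,None,fx=2.6,fy=2.6,interpolation=3)
t=cv2.hconcat([a,b]);print(t.shape);cv2.imwrite('pics/crop.png',t)
im=ims['top'];px=im['pixels'];hsv=cv2.cvtColor(px,cv2.COLOR_RGB2HSV)
K=im['mtx']
def blobs(m,box):
    x0,y0,x1,y1=box;mm=np.zeros(m.shape,np.uint8);mm[y0:y1,x0:x1]=m[y0:y1,x0:x1]
    c,_=cv2.findContours(mm*255,0,1);return sorted(c,key=cv2.contourArea,reverse=True)
def rep(n,c,z):
    (u,v),r=cv2.minEnclosingCircle(c);M=cv2.moments(c);uc=(M['m10']/M['m00'],M['m01']/M['m00'])
    p=ray(im,uc,z);print(n,np.round(uc,1),'r',round(r,1),'dia',round(2*r*(im['eye'][2]-z)/K[0][0],3),'eqdia',round(2*np.sqrt((M['m00']+cv2.arcLength(c,True)/2)/np.pi)*(im['eye'][2]-z)/K[0][0],3),np.round(p,4))
H,S,V=[hsv[...,i] for i in range(3)]
rep('amber',blobs((H>100)&(H<130)&(S>150)&(V>60),(290,160,320,195))[0],.142)
rep('round',blobs(V<70,(348,160,380,192))[0],.124)
for n,b,z,th in(('jar',(318,165,349,193),.066,225),('square',(318,192,349,225),.132,235),('cruc',(355,205,382,230),.047,200)):
    rep(n,blobs((V>th)&(S<60),b)[0],z)
for n,b,z in(('side_tray',(140,140,228,260),.014),('bottle_tray',(280,160,390,240),.016)):
    c=blobs(V>75,b)[0];rr=cv2.minAreaRect(c);P=np.array([ray(im,k,z) for k in cv2.boxPoints(rr)])
    print(n,np.round(P.mean(0),4),np.round(np.linalg.norm(np.diff(P,axis=0),axis=1),3),np.round(P[:,:2],3).tolist())
m=((V<215)&(V>100)).astype(np.uint8);c=blobs(m,(440,197,508,263))[0];rep('pan',cv2.convexHull(c),.082)
```

```text
(351, 780, 3)
amber [302.9 172.3] r 9.1 dia 0.038 eqdia 0.036 [0.5876 0.0597 0.142 ]
round [363.3 171.4] r 17.4 dia 0.073 eqdia 0.055 [ 0.6107 -0.069   0.124 ]
jar [332.7 178.9] r 11.2 dia 0.05 eqdia 0.05 [ 0.6004 -0.0042  0.066 ]
square [333.6 201.2] r 8.3 dia 0.035 eqdia 0.034 [ 0.5352 -0.0128  0.132 ]
cruc [369.5 217.4] r 9.2 dia 0.042 eqdia 0.042 [ 0.5247 -0.0998  0.047 ]
side_tray [0.5215 0.3489 0.014 ] [0.271 0.163 0.269] [[0.387, 0.418], [0.657, 0.439], [0.655, 0.276], [0.386, 0.263]]
bottle_tray [ 0.5653 -0.0104  0.016 ] [0.238 0.175 0.23 ] [[0.635, 0.119], [0.669, -0.116], [0.495, -0.136], [0.462, 0.092]]
pan [472.3 230.2] r 31.7 dia 0.14 eqdia 0.137 [ 0.5184 -0.3255  0.082 ]
```

View pics/crop.png

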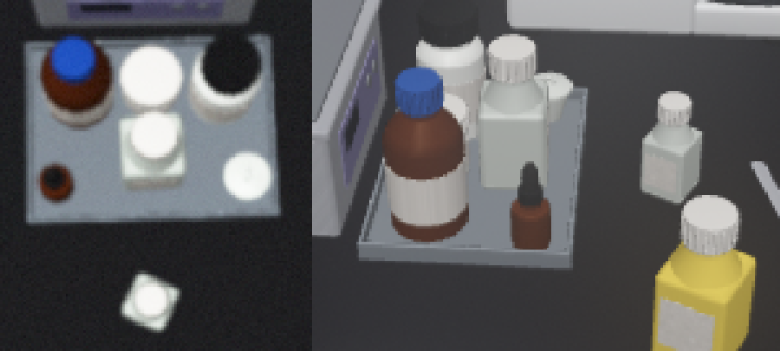

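The crop confirms square_bottle is the large pale bottle in the tray: cap at top pixel (333,201), with the small pale bottle near (333,266) as the decoy. The measurements agree with the nominal tray layout at about 8.5° yaw. I'll approach the square bottle first.

Request:
move_arm([
  [[0,0,0],8.75,-1],
  [[0,0,0],8.75,-1],
  [[-0.015,0.0225,0],0,-1],
  [[-0.025,0.0425,0],0,-1],
  [[-0.025,0.0425,0],0,-1],
  [[-0.025,0.0425,0],0,-1],
  [[-0.025,0.0425,0],0,-1],
  [[-0.025,0.0425,0],0,-1],
  [[-0.025,0.0425,0],0,-1],
  [[-0.025,0.0425,0],0,-1],
  [[-0.025,0.0425,0],0,-1],
  [[-0.025,0.0425,0],0,-1],
  [[-0.025,0.0425,0],0,-1],
  [[-0.025,0.0425,0],0,-1],
  [[-0.025,0.0425,0],0,-1],
  [[-0.01,0.02,0],0,-1],
  [[0,0,0],0,-1],
  [[0,0,0],0,-1],
], grip_force=20)

```text
t: 2.35
position: [0.5352, -0.0133, 0.2264]
tcp_rot: [-0.0, -0.074, 0.997, -0.0]
contact_force: [-0.8, 0.0, -0.1]
grip_width: 1.0
grasp_force: 0.0
```

```bash
cat >> h.py <<'E'
def go(*ts):
    s=robot.get_state();p=np.array(s['position']);M=q(s['tcp_rot']);print('t',round(s['t'],2),'tcp',np.round(p,4),'yaw_y',round(np.degrees(np.arctan2(M[1,1],M[0,1])),2),'z',np.round(M[:,2],3),'F',np.round(s['contact_force'],1),'w',round(s['grip_width'],3),'gf',round(s['grasp_force'],1))
    for t in ts: t=np.array(t);print('  ->',t,'tool shift',np.round(M.T@(t-p),4));
E
python3 - <<'E'
from h import *
go((.535,-.013,.105))
im=grab('wrist','w1')
for n,p in dict(sq=(.535,-.013,.132),rd=(.6107,-.069,.124),am=(.5876,.0597,.142),jar=(.6004,-.0042,.066)).items(): print(n,np.round(proj(im,p),1))
E
```

```text
t 2.35 tcp [ 0.5352 -0.0133  0.2264] yaw_y 98.43 z [-0.001 -0.    -1.   ] F [-0.8  0.  -0.1] w 1.0 gf 0.0
  -> [ 0.535 -0.013  0.105] tool shift [0.     0.0003 0.1214]
sq [322.4 207.5]
rd [250.7 273.8]
am [396.4 279.9]
jar [321.8 247.4]
```

View pics/w1.png

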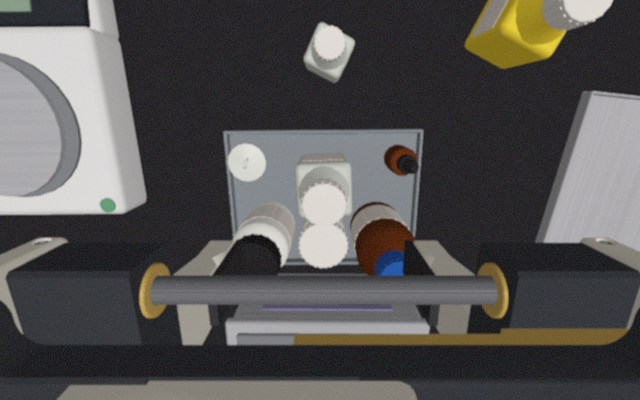

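The wrist view shows the square cap at (324,203) and the jar at (323,245), within 3–4 mm of prediction. I'll descend 121 mm with a 2 mm x correction, then close.

Request:
move_arm([
  [[0.002,-0.001,0.02],0,-1],
  [[0,0,0.03],0,-1],
  [[0,0,0.03],0,-1],
  [[0,0,0.02],0,-1],
  [[0,0,0.01],0,-1],
  [[0,0,0.01],0,-1],
  [[0,0,0],0,-1],
  [[0,0,0],0,0.3],
  [[0,0,0],0,0.3],
  [[0,0,0],0,1],
  [[0,0,0],0,1],
  [[0,0,0],0,1],
  [[0,0,0],0,1],
  [[0,0,0],0,1],
  [[0,0,0],0,1],
], grip_force=25)

```text
t: 4.28
position: [0.5338, -0.0139, 0.1066]
tcp_rot: [0.0, -0.074, 0.997, 0.0]
contact_force: [-0.9, 0.9, 1.3]
grip_width: 0.427
grasp_force: 25.0
```

Run:
```python
from h import *
# side tray slots
c=np.array([.5215,.349]);a=np.radians(3.7);x=np.array([np.cos(a),np.sin(a)])
for d in(.078,0,-.078): print(np.round(c+d*x,4))
go((*(c-.078*x),.26))
```

```text
[0.5993 0.354 ]
[0.5215 0.349 ]
[0.4437 0.344 ]
t 4.28 tcp [ 0.5338 -0.0139  0.1066] yaw_y 98.45 z [ 0.  0. -1.] F [-0.9  0.9  1.3] w 0.427 gf 25.0
  -> [0.44366258 0.34396648 0.26      ] tool shift [ 0.0366  0.3673 -0.1534]
```

Request:
move_arm([
  [[0,0,-0.005],0,1],
  [[0,0,-0.015],0,1],
  [[0,0,-0.03],0,1],
  [[0,0,-0.03],0,1],
  [[0,0,-0.03],0,1],
  [[0,0,-0.025],0,1],
  [[0,0,-0.015],0,1],
  [[0.001,0.012,0],0,1],
  [[0.003,0.03,0],0,1],
  [[0.004,0.04,0],0,1],
  [[0.004,0.04,0],0,1],
  [[0.004,0.04,0],0,1],
  [[0.004,0.04,0],0,1],
  [[0.004,0.04,0],0,1],
  [[0.004,0.04,0],0,1],
  [[0.004,0.04,0],0,1],
  [[0.003,0.03,0],0,1],
  [[0.001,0.015,0],0,1],
  [[0,0,0],0,1],
  [[0,0,0],0,1],
])

```text
t: 6.78
position: [0.4441, 0.3431, 0.2561]
tcp_rot: [-0.0, -0.073, 0.997, -0.0]
contact_force: [0.2, 0.9, -3.0]
grip_width: 0.43
grasp_force: 25.0
```

Run:
```python
from h import *
go((.4437,.344,.1075))
grab('side','s1')
```

```text
t 6.78 tcp [0.4441 0.3431 0.2561] yaw_y 98.43 z [-0.001 -0.001 -1.   ] F [ 0.2  0.9 -3. ] w 0.43 gf 25.0
  -> [0.4437 0.344  0.1075] tool shift [0.0002 0.0011 0.1486]
```

View pics/s1.png

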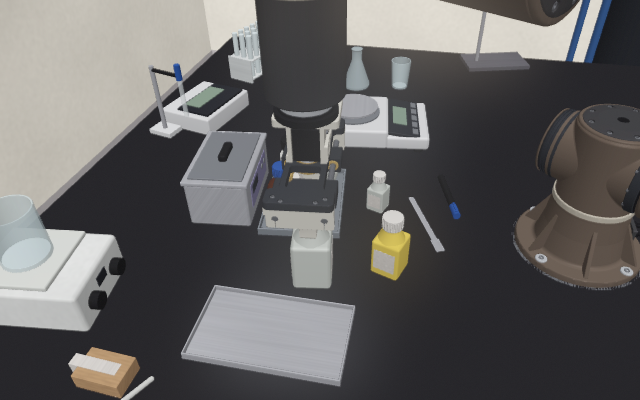

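The side view shows the square bottle held upright at (312,258), above the robot end of the side tray. Lowering it.

Request:
move_arm([
  [[0,0.001,0.015],0,1],
  [[0,0,0.03],0,1],
  [[0,0,0.03],0,1],
  [[0,0,0.03],0,1],
  [[0,0,0.02],0,1],
  [[0,0,0.01],0,1],
  [[0,0,0.006],0,1],
  [[0,0,0.003],0,1],
  [[0,0,0.002],0,1],
  [[0,0,0.002],0,1],
  [[0,0,0.001],0,1],
  [[0,0,0],0,1],
  [[0,0,0],0,1],
])

```text
t: 8.45
position: [0.4442, 0.3448, 0.1077]
tcp_rot: [0.0, -0.074, 0.997, 0.0]
contact_force: [-0.1, -0.5, -3.0]
grip_width: 0.428
grasp_force: 25.0
```

Run:
```python
from h import *
go((.4437,.344,.1065))
```

```text
t 8.45 tcp [0.4442 0.3448 0.1077] yaw_y 98.44 z [ 0.  0. -1.] F [-0.1 -0.5 -3. ] w 0.428 gf 25.0
  -> [0.4437 0.344  0.1065] tool shift [ 0.0006 -0.0007  0.0012]
```

Request:
move_arm([
  [[0,0,0.001],0,1],
  [[0,0,0.0005],0,1],
  [[0,0,0],0,1],
  [[0,0,0],0,0],
  [[0,0,0],0,-0.5],
  [[0,0,0],0,-1],
  [[0,0,0],0,-1],
  [[0,0,0],0,-1],
  [[0,0,-0.02],0,-1],
  [[0,0,-0.04],0,-1],
  [[0,0,-0.04],0,-1],
  [[0,0,-0.025],0,-1],
])

```text
t: 9.95
position: [0.4446, 0.3451, 0.2333]
tcp_rot: [0.001, -0.074, 0.997, 0.001]
contact_force: [0.1, 0.2, -0.7]
grip_width: 1.004
grasp_force: 0.0
```

Request:
move_arm([
  [[-0.005,-0.018,0],0,-1],
  [[-0.015,-0.045,0],0,-1],
  [[-0.015,-0.045,0],0,-1],
  [[-0.015,-0.045,0],0,-1],
  [[-0.015,-0.045,0],0,-1],
  [[-0.015,-0.045,0],0,-1],
  [[-0.015,-0.045,0],0,-1],
  [[-0.005,-0.015,0],0,-1],
  [[0,0,0],0,-1],
  [[0,0,0],0,-1],
])

```text
t: 11.2
position: [0.5871, 0.0601, 0.2307]
tcp_rot: [-0.0, -0.074, 0.997, 0.0]
contact_force: [0.4, 0.4, 0.8]
grip_width: 1.005
grasp_force: 0.0
```

Run:
```python
from h import *
go((.5876,.0597,.116))
im=grab('wrist'); sd=grab('side','s2')
def blue(im,lo=100):
    h=cv2.cvtColor(im['pixels'],cv2.COLOR_RGB2HSV);m=((h[...,0]>100)&(h[...,0]<130)&(h[...,1]>140)&(h[...,2]>50)).astype(np.uint8)
    c=max(cv2.findContours(m,0,1)[0],key=cv2.contourArea);(u,v),r=cv2.minEnclosingCircle(c);return u,v,r,cv2.contourArea(c)
b=blue(im);print('blue wrist',b,ray(im,b[:2],.142),'pred',proj(im,(.5876,.0597,.142)))
```

```text
t 11.2 tcp [0.5871 0.0601 0.2307] yaw_y 98.45 z [-0.001  0.    -1.   ] F [0.4 0.4 0.8] w 1.005 gf 0.0
  -> [0.5876 0.0597 0.116 ] tool shift [-0.0005 -0.0005  0.1147]
blue wrist (324.01519775390625, 206.19622802734375, 22.66115951538086, 1437.0) [0.58394391 0.06134677 0.142     ] pred [321.39066    210.10777995]
```

View pics/s2.png

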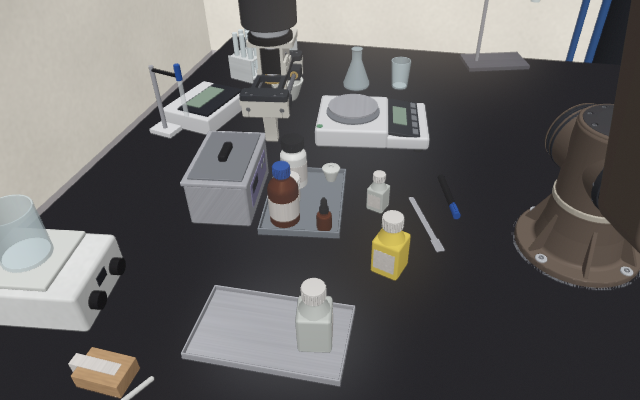

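The square bottle stands in the side tray at (314,316). The amber cap in the wrist view agrees within 4 mm. Taking amber.

Request:
move_arm([
  [[0.001,0,0.02],0,-1],
  [[0,0,0.03],0,-1],
  [[0,0,0.03],0,-1],
  [[0,0,0.02],0,-1],
  [[0,0,0.01],0,-1],
  [[0,0,0.0055],0,-1],
  [[0,0,0],0,-1],
  [[0,0,0],0,0.3],
  [[0,0,0],0,0.3],
  [[0,0,0],0,1],
  [[0,0,0],0,1],
  [[0,0,0],0,1],
  [[0,0,0],0,1],
  [[0,0,0],0,1],
  [[0,0,0],0,1],
], grip_force=30)

```text
t: 13.18
position: [0.5866, 0.0597, 0.1156]
tcp_rot: [0.0, -0.074, 0.997, 0.0]
contact_force: [-0.8, 1.2, 0.3]
grip_width: 0.392
grasp_force: 30.0
```

Run:
```python
from h import *
go((.5215,.349,.265))
```

```text
t 13.18 tcp [0.5866 0.0597 0.1156] yaw_y 98.44 z [ 0.  0. -1.] F [-0.8  1.2  0.3] w 0.392 gf 30.0
  -> [0.5215 0.349  0.265 ] tool shift [ 0.0219  0.2958 -0.1494]
```

Request:
move_arm([
  [[0,0,-0.005],0,1],
  [[0,0,-0.015],0,1],
  [[0,0,-0.03],0,1],
  [[0,0,-0.03],0,1],
  [[0,0,-0.02],0,1],
  [[0,0,-0.01],0,1],
  [[0.001,0.012,0],0,1],
  [[0.002,0.03,0],0,1],
  [[0.003,0.04,0],0,1],
  [[0.003,0.04,0],0,1],
  [[0.003,0.04,0],0,1],
  [[0.003,0.04,0],0,1],
  [[0.003,0.04,0],0,1],
  [[0.002,0.03,0],0,1],
  [[0.001,0.015,0],0,1],
  [[0.001,0.009,0],0,1],
  [[0,0,0],0,1],
  [[0,0,0],0,1],
])

```text
t: 15.42
position: [0.5215, 0.3483, 0.2255]
tcp_rot: [-0.0, -0.073, 0.997, -0.0]
contact_force: [0.5, -0.2, -3.6]
grip_width: 0.396
grasp_force: 30.0
```

Request:
move_arm([
  [[0,0,0.015],0,1],
  [[0,0,0.03],0,1],
  [[0,0,0.03],0,1],
  [[0,0,0.02],0,1],
  [[0,0,0.008],0,1],
  [[0,0,0.003],0,1],
  [[0,0,0.002],0,1],
  [[0,0,0.001],0,1],
  [[0,0,0],0,1],
  [[0,0,0],0,1],
])

```text
t: 16.68
position: [0.5214, 0.3492, 0.1169]
tcp_rot: [0.0, -0.074, 0.997, 0.0]
contact_force: [-0.4, -0.2, -3.6]
grip_width: 0.389
grasp_force: 30.0
```

Run:
```python
from h import *
go((.5215,.349,.1155))
```

```text
t 16.68 tcp [0.5214 0.3492 0.1169] yaw_y 98.45 z [ 0.  0. -1.] F [-0.4 -0.2 -3.6] w 0.389 gf 30.0
  -> [0.5215 0.349  0.1155] tool shift [-0.     -0.0002  0.0014]
```

Request:
move_arm([
  [[0,0,0.001],0,1],
  [[0,0,0.0007],0,1],
  [[0,0,0],0,1],
  [[0,0,0],0,0],
  [[0,0,0],0,-0.5],
  [[0,0,0],0,-1],
  [[0,0,0],0,-1],
  [[0,0,0],0,-1],
  [[0,0,-0.02],0,-1],
  [[0,0,-0.04],0,-1],
  [[0,0,-0.035],0,-1],
  [[0,0,-0.02],0,-1],
])

```text
t: 18.18
position: [0.5218, 0.3495, 0.2321]
tcp_rot: [0.001, -0.074, 0.997, 0.001]
contact_force: [0.2, 0.2, -0.8]
grip_width: 0.999
grasp_force: 0.0
```

Request:
move_arm([
  [[-0.001,-0.02,0],0,-1],
  [[-0.003,-0.045,0],0,-1],
  [[-0.003,-0.05,0],0,-1],
  [[-0.003,-0.05,0],0,-1],
  [[-0.003,-0.05,0],0,-1],
  [[-0.003,-0.05,0],0,-1],
  [[-0.003,-0.05,0],0,-1],
  [[-0.003,-0.05,0],0,-1],
  [[-0.002,-0.04,0],0,-1],
  [[0,-0.021,0],0,-1],
  [[0,0,0],0,-1],
  [[0,0,0],0,-1],
])

```text
t: 19.68
position: [0.6073, -0.0683, 0.2295]
tcp_rot: [-0.0, -0.074, 0.997, 0.0]
contact_force: [-0.1, 0.4, 0.8]
grip_width: 1.0
grasp_force: 0.0
```

Run:
```python
from h import *
go((.608,-.069,.098))
im=grab('wrist','w3');print(proj(im,(.608,-.069,.124)),proj(im,(.608+.025,-.069,.124)),proj(im,(.608,-.069-.025,.124)))
```

```text
t 19.68 tcp [ 0.6073 -0.0683  0.2295] yaw_y 98.45 z [-0.001  0.    -1.   ] F [-0.1  0.4  0.8] w 1.0 gf 0.0
  -> [ 0.608 -0.069  0.098] tool shift [-0.0007 -0.0008  0.1315]
[321.17525425 204.55290794] [317.14257637 230.92097535] [292.89566038 200.5211716 ]
```

View pics/w3.png

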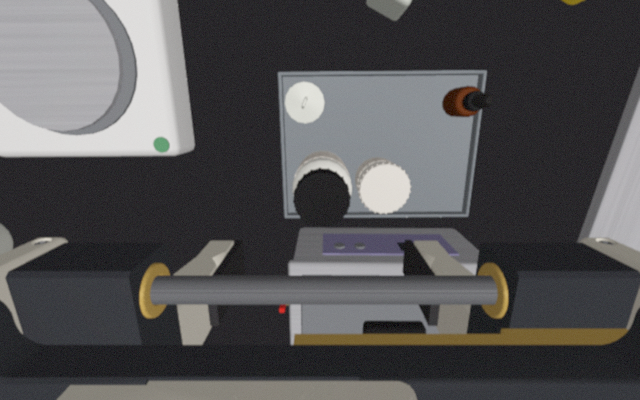

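The black cap is at (321,198) against a predicted (321,205), so I'll shift about 3 mm towards the robot. It's clear of the jar at (384,187). Descend and grip.

Request:
move_arm([
  [[0.002,0,0.02],0,-1],
  [[0,0,0.035],0,-1],
  [[0,0,0.035],0,-1],
  [[0,0,0.02],0,-1],
  [[0,0,0.015],0,-1],
  [[0,0,0.0065],0,-1],
  [[0,0,0],0,-1],
  [[0,0,0],0,0],
  [[0,0,0],0,0],
  [[0,0,0],0,1],
  [[0,0,0],0,1],
  [[0,0,0],0,1],
  [[0,0,0],0,1],
  [[0,0,0],0,1],
  [[0,0,0],0,1],
], grip_force=25)

```text
t: 21.6
position: [0.6058, -0.0691, 0.0985]
tcp_rot: [0.0, -0.074, 0.997, -0.0]
contact_force: [-0.2, -0.6, 2.7]
grip_width: 0.564
grasp_force: 25.0
```

Run:
```python
from h import *
go((.5993,.354,.25))
```

```text
t 21.6 tcp [ 0.6058 -0.0691  0.0985] yaw_y 98.45 z [ 0. -0. -1.] F [-0.2 -0.6  2.7] w 0.564 gf 25.0
  -> [0.5993 0.354  0.25  ] tool shift [-0.0558  0.4195 -0.1515]
```

Request:
move_arm([
  [[0,0,-0.005],0,1],
  [[0,0,-0.015],0,1],
  [[0,0,-0.03],0,1],
  [[0,0,-0.035],0,1],
  [[0,0,-0.03],0,1],
  [[0,0,-0.02],0,1],
  [[0,0,-0.005],0,1],
  [[-0.002,0.015,0],0,1],
  [[-0.005,0.035,0],0,1],
  [[-0.006,0.045,0],0,1],
  [[-0.006,0.045,0],0,1],
  [[-0.006,0.045,0],0,1],
  [[-0.006,0.045,0],0,1],
  [[-0.006,0.045,0],0,1],
  [[-0.006,0.045,0],0,1],
  [[-0.006,0.045,0],0,1],
  [[-0.005,0.035,0],0,1],
  [[-0.002,0.02,0],0,1],
  [[0,0,0],0,1],
  [[0,0,0],0,1],
])

```text
t: 24.1
position: [0.5991, 0.3541, 0.2379]
tcp_rot: [-0.0, -0.074, 0.997, -0.0]
contact_force: [0.3, 0.3, -1.6]
grip_width: 0.566
grasp_force: 25.0
```

Request:
move_arm([
  [[0,0,0.015],0,1],
  [[0,0,0.035],0,1],
  [[0,0,0.035],0,1],
  [[0,0,0.03],0,1],
  [[0,0,0.015],0,1],
  [[0,0,0.005],0,1],
  [[0,0,0.002],0,1],
  [[0,0,0.001],0,1],
  [[0,0,0.001],0,1],
  [[0,0,0],0,1],
  [[0,0,0],0,1],
])

```text
t: 25.48
position: [0.5994, 0.3547, 0.0996]
tcp_rot: [0.0, -0.074, 0.997, 0.0]
contact_force: [-0.1, -0.5, -2.3]
grip_width: 0.565
grasp_force: 25.0
```

Run:
```python
from h import *
go((.5993,.354,.0985))
```

```text
t 25.48 tcp [0.5994 0.3547 0.0996] yaw_y 98.45 z [ 0.  0. -1.] F [-0.1 -0.5 -2.3] w 0.565 gf 25.0
  -> [0.5993 0.354  0.0985] tool shift [ 0.0002 -0.0007  0.0011]
```

Request:
move_arm([
  [[0,0,0.001],0,1],
  [[0,0,0.0005],0,1],
  [[0,0,0],0,1],
  [[0,0,0],0,0],
  [[0,0,0],0,-0.5],
  [[0,0,0],0,-1],
  [[0,0,0],0,-1],
  [[0,0,0],0,-1],
  [[0,0,-0.02],0,-1],
  [[0,0,-0.04],0,-1],
  [[0,0,-0.045],0,-1],
  [[0,0,-0.035],0,-1],
])

```text
t: 26.98
position: [0.5996, 0.3548, 0.24]
tcp_rot: [0.001, -0.074, 0.997, 0.0]
contact_force: [1.0, -0.2, -0.8]
grip_width: 0.995
grasp_force: 0.0
```

Request:
move_arm([
  [[0.003,-0.016,0],0,-1],
  [[0.006,-0.04,0],0,-1],
  [[0.007,-0.05,0],0,-1],
  [[0.007,-0.05,0],0,-1],
  [[0.007,-0.05,0],0,-1],
  [[0.007,-0.05,0],0,-1],
  [[0.007,-0.05,0],0,-1],
  [[0.006,-0.035,0],0,-1],
  [[0.003,-0.015,0],0,-1],
  [[0,0,0],0,-1],
  [[0,0,0],0,-1],
])

```text
t: 28.35
position: [0.5992, -0.0046, 0.2376]
tcp_rot: [-0.0, -0.074, 0.997, 0.0]
contact_force: [-0.5, 0.1, -0.9]
grip_width: 0.999
grasp_force: 0.0
```

Run:
```python
from h import *
go((.5995,-.0045,.033))
im=grab('wrist');grab('side','s3');print('jar pred',proj(im,(.6,-.0045,.066)))
g=cv2.cvtColor(im['pixels'],cv2.COLOR_RGB2HSV);m=((g[...,2]>190)&(g[...,1]<50)).astype(np.uint8);m[235:]=0
for c in cv2.findContours(m,0,1)[0]:
    if cv2.contourArea(c)>400: u,r=cv2.minEnclosingCircle(c);print(np.round(u,1),round(r,1),cv2.contourArea(c),ray(im,u,.066).round(4))
```

```text
t 28.35 tcp [ 0.5992 -0.0046  0.2376] yaw_y 98.47 z [-0.  0. -1.] F [-0.5  0.1 -0.9] w 0.999 gf 0.0
  -> [ 0.5995 -0.0045  0.033 ] tool shift [-4.000e-04  1.000e-04  2.046e-01]
jar pred [322.28811541 187.48448525]
[323.8 184.1] 26.0 1888.5 [ 0.596  -0.0035  0.066 ]
[245.3 101.1] 20.8 1200.5 [ 0.5236 -0.0937  0.066 ]
[ 26.5 100. ] 37.1 1864.5 [ 0.5548 -0.3102  0.066 ]
[587.5 137. ] 109.8 7780.5 [0.5068 0.2585 0.066 ]
[26.1 45. ] 34.1 2062.5 [ 0.5035 -0.3049  0.066 ]
[59.4 83.2] 90.9 8076.5 [ 0.5338 -0.2763  0.066 ]
```

View pics/s3.png

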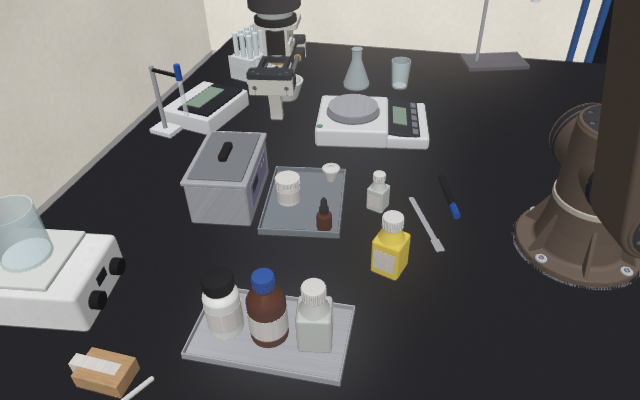

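All three bottles stand in the side tray at (220,300), (268,308) and (314,316), and the jar is alone at (288,188). Gripping the jar.

Request:
move_arm([
  [[0.0015,0.0005,0.02],0,-1],
  [[0,0,0.035],0,-1],
  [[0,0,0.035],0,-1],
  [[0,0,0.035],0,-1],
  [[0,0,0.035],0,-1],
  [[0,0,0.025],0,-1],
  [[0,0,0.015],0,-1],
  [[0,0,0.004],0,-1],
  [[0,0,0],0,-1],
  [[0,0,0],0,-0.1],
  [[0,0,0],0,-0.1],
  [[0,0,0],0,1],
  [[0,0,0],0,1],
  [[0,0,0],0,1],
  [[0,0,0],0,1],
  [[0,0,0],0,1],
], grip_force=15)

```text
t: 30.45
position: [0.5978, -0.005, 0.0341]
tcp_rot: [0.0, -0.074, 0.997, -0.0]
contact_force: [-0.6, 0.9, 3.1]
grip_width: 0.609
grasp_force: 15.0
```

Run:
```python
from h import *
go((.5184,-.3255,.193))
```

```text
t 30.45 tcp [ 0.5978 -0.005   0.0341] yaw_y 98.45 z [ 0. -0. -1.] F [-0.6  0.9  3.1] w 0.609 gf 15.0
  -> [ 0.5184 -0.3255  0.193 ] tool shift [ 0.1256 -0.3053 -0.1589]
```

Request:
move_arm([
  [[0,0,-0.005],0,1],
  [[0,0,-0.02],0,1],
  [[0,0,-0.035],0,1],
  [[0,0,-0.035],0,1],
  [[0,0,-0.035],0,1],
  [[0,0,-0.02],0,1],
  [[0,0,-0.01],0,1],
  [[0.005,-0.012,0],0,1],
  [[0.012,-0.03,0],0,1],
  [[0.016,-0.04,0],0,1],
  [[0.016,-0.04,0],0,1],
  [[0.016,-0.04,0],0,1],
  [[0.016,-0.04,0],0,1],
  [[0.016,-0.04,0],0,1],
  [[0.014,-0.033,0],0,1],
  [[0.01,-0.02,0],0,1],
  [[0.0046,-0.0103,0],0,1],
  [[0,0,0],0,1],
  [[0,0,0],0,1],
])

```text
t: 32.83
position: [0.5183, -0.3249, 0.1936]
tcp_rot: [-0.0, -0.074, 0.997, 0.0]
contact_force: [0.1, 0.5, -1.0]
grip_width: 0.61
grasp_force: 15.0
```

Run:
```python
from h import *
import pickle
go((.5184,-.3255,.1125))
im=grab('wrist','w4')
K=np.array(im['mtx']); cp=proj(im,(.5184,-.3255,.082)); print('pan pred',cp)
poly=[proj(im,(.5184+.065*np.cos(t),-.3255+.065*np.sin(t),.082)) for t in np.linspace(0,2*np.pi,40)]
px=im['pixels'][:,:,::-1].copy(); cv2.polylines(px,[np.int32(poly)],True,(0,0,255),1)
t0=pickle.load(open('ims.pkl','rb'))['top'];p2=[proj(t0,(.5184+.065*np.cos(t),-.3255+.065*np.sin(t),.082)) for t in np.linspace(0,2*np.pi,60)]
f=4;b=cv2.resize(t0['pixels'][185:275,420:525,::-1],None,fx=f,fy=f,interpolation=2);cv2.polylines(b,[np.int32([(np.array(p)-[420,185]+.5)*f for p in p2])],True,(0,0,255),1)
b=cv2.copyMakeBorder(b,0,400-b.shape[0],0,0,0) if b.shape[0]<400 else b[:400]
px=cv2.resize(px,(380,238));px=cv2.copyMakeBorder(px,0,162,0,0,0)
cv2.imwrite('pics/pan.png',cv2.hconcat([b,px])[:, :800])
```

```text
t 32.83 tcp [ 0.5183 -0.3249  0.1936] yaw_y 98.46 z [-0.  0. -1.] F [ 0.1  0.5 -1. ] w 0.61 gf 15.0
  -> [ 0.5184 -0.3255  0.1125] tool shift [-0.     -0.0007  0.0811]
pan pred [321.32441251 201.96030607]
```

View pics/pan.png

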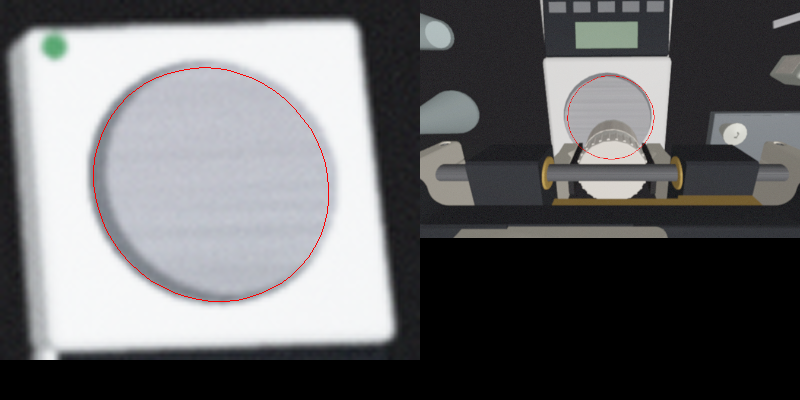

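The overlay shows the pan top about 7 px (enlarged) to the right of my circle and 6 px above it, because the pan's side is visible at lower left. I'll shift about 4 mm in −y and 3 mm in +x, then lower.

Request:
move_arm([
  [[-0.0025,-0.0045,0.01],0,1],
  [[0,0,0.025],0,1],
  [[0,0,0.02],0,1],
  [[0,0,0.012],0,1],
  [[0,0,0.006],0,1],
  [[0,0,0.003],0,1],
  [[0,0,0.002],0,1],
  [[0,0,0.001],0,1],
  [[0,0,0.001],0,1],
  [[0,0,0],0,1],
  [[0,0,0],0,1],
])

```text
t: 34.25
position: [0.5214, -0.3296, 0.114]
tcp_rot: [0.0, -0.074, 0.997, -0.0]
contact_force: [-0.3, -0.1, -1.0]
grip_width: 0.613
grasp_force: 15.0
```

Run:
```python
from h import *
go((.5215,-.329,.112))
```

```text
t 34.25 tcp [ 0.5214 -0.3296  0.114 ] yaw_y 98.44 z [ 0. -0. -1.] F [-0.3 -0.1 -1. ] w 0.613 gf 15.0
  -> [ 0.5215 -0.329   0.112 ] tool shift [-0.0002  0.0006  0.002 ]
```

Lower the last 2 mm, release, rise, then head to the round bottle: (.5994,.3547) from (.5214,−.3296).

Request:
move_arm([
  [[0,0,0.001],0,1],
  [[0,0,0.001],0,1],
  [[0,0,0],0,1],
  [[0,0,0],0,0],
  [[0,0,0],0,-0.5],
  [[0,0,0],0,-1],
  [[0,0,0],0,-1],
  [[0,0,0],0,-1],
  [[0,0,-0.02],0,-1],
  [[0,0,-0.035],0,-1],
  [[0,0,-0.035],0,-1],
  [[0,0,-0.03],0,-1],
  [[0,0,0],0,-1],
])

```text
t: 35.88
position: [0.5227, -0.3301, 0.2348]
tcp_rot: [0.002, -0.074, 0.997, -0.001]
contact_force: [0.2, 0.8, -0.3]
grip_width: 1.003
grasp_force: 0.0
```

Run:
```python
from h import *
go((.5994,.3547,.24))
im=grab('wrist','w5')
g=cv2.cvtColor(im['pixels'],cv2.COLOR_RGB2HSV)
print('exp jar',proj(im,(.5214,-.3296,.144)))
```

```text
t 35.88 tcp [ 0.5227 -0.3301  0.2348] yaw_y 98.46 z [ 0.005 -0.002 -1.   ] F [ 0.2  0.8 -0.3] w 1.003 gf 0.0
  -> [0.5994 0.3547 0.24  ] tool shift [-0.1767  0.6661 -0.0061]
exp jar [323.15291626 206.93804882]
```

View pics/w5.png

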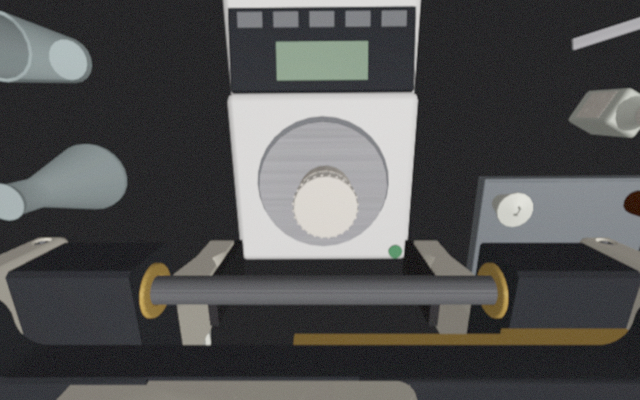

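The jar stands on the pan, with its lid at (326,207) and the pan centred near (323,181). I'll check the offset numerically.

Run:
```python
from h import *
im=grab('wrist')
print(ray(im,(323,181),.082),ray(im,(326,206.5),.144))
go((.5994,.3547,.235))
```

```text
[ 0.5115027 -0.3305264  0.082    ] [ 0.51906806 -0.32678547  0.144     ]
t 35.98 tcp [ 0.5213 -0.3294  0.2317] yaw_y 98.43 z [ 0.  0. -1.] F [-0.3 -0.8 -1. ] w 0.996 gf 0.0
  -> [0.5994 0.3547 0.235 ] tool shift [-0.1776  0.6652 -0.003 ]
```

Request:
move_arm([
  [[-0.006,0.02,0],0,-1],
  [[-0.012,0.045,0],0,-1],
  [[-0.013,0.05,0],0,-1],
  [[-0.013,0.05,0],0,-1],
  [[-0.013,0.05,0],0,-1],
  [[-0.013,0.05,0],0,-1],
  [[-0.013,0.05,0],0,-1],
  [[-0.013,0.05,0],0,-1],
  [[-0.013,0.05,0],0,-1],
  [[-0.013,0.05,0],0,-1],
  [[-0.013,0.05,0],0,-1],
  [[-0.013,0.05,0],0,-1],
  [[-0.013,0.045,0],0,-1],
  [[-0.01,0.035,0],0,-1],
  [[-0.006,0.02,0],0,-1],
  [[0,0,0],0,-1],
  [[0,0,0],0,-1],
])

```text
t: 38.1
position: [0.5984, 0.3536, 0.2315]
tcp_rot: [-0.0, -0.074, 0.997, -0.0]
contact_force: [-0.1, -0.5, -0.1]
grip_width: 1.001
grasp_force: 0.0
```

Run:
```python
from h import *
go((.5994,.3547,.0985))
im=grab('top');b=cv2.resize(im['pixels'][185:275,420:525,::-1],None,fx=6,fy=6,interpolation=2);cv2.imwrite('pics/t5.png',b)
j=proj(im,(.5214,-.3296,.144));print('jar top expected crop px',(j-[420,185]+.5)*6, 'pan c', (proj(im,(.5214,-.3296,.082))-[420,185]+.5)*6)
w=grab('wrist');h=cv2.cvtColor(w['pixels'],cv2.COLOR_RGB2HSV);print('round pred',proj(w,(.5994,.3547,.124)))
```

```text
t 38.1 tcp [0.5984 0.3536 0.2315] yaw_y 98.43 z [-0.001 -0.001 -1.   ] F [-0.1 -0.5 -0.1] w 1.001 gf 0.0
  -> [0.5994 0.3547 0.0985] tool shift [-0.0012  0.001   0.133 ]
jar top expected crop px [391.40106523 244.46991944] pan c [328.2900315  267.83848044]
round pred [323.43378323 204.19513014]
```

View pics/t5.png

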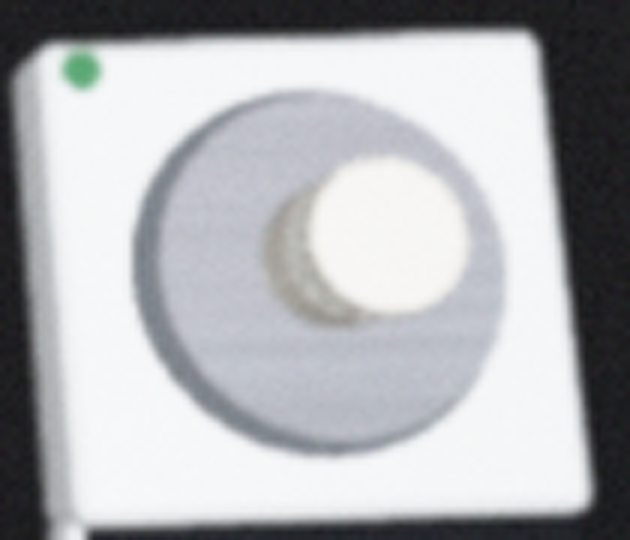

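In the top view the pan top is centred near (332,267) and the jar's foot is within about 4 mm of that, so the jar is done. Next I regrip the round bottle.

Request:
move_arm([
  [[-0.001,0.001,0.02],0,-1],
  [[0,0,0.035],0,-1],
  [[0,0,0.035],0,-1],
  [[0,0,0.02],0,-1],
  [[0,0,0.015],0,-1],
  [[0,0,0.008],0,-1],
  [[0,0,0],0,-1],
  [[0,0,0],0,0],
  [[0,0,0],0,0],
  [[0,0,0],0,1],
  [[0,0,0],0,1],
  [[0,0,0],0,1],
  [[0,0,0],0,1],
  [[0,0,0],0,1],
  [[0,0,0],0,1],
], grip_force=25)

```text
t: 40.08
position: [0.5998, 0.3553, 0.099]
tcp_rot: [0.0, -0.074, 0.997, -0.0]
contact_force: [0.3, 0.1, 1.7]
grip_width: 0.565
grasp_force: 25.0
```

Run:
```python
from h import *
go((.6058,-.0691,.2385))
```

```text
t 40.08 tcp [0.5998 0.3553 0.099 ] yaw_y 98.44 z [ 0. -0. -1.] F [0.3 0.1 1.7] w 0.565 gf 25.0
  -> [ 0.6058 -0.0691  0.2385] tool shift [ 0.0563 -0.4207 -0.1395]
```

Request:
move_arm([
  [[0,0,-0.005],0,1],
  [[0,0,-0.015],0,1],
  [[0,0,-0.03],0,1],
  [[0,0,-0.035],0,1],
  [[0,0,-0.03],0,1],
  [[0,0,-0.02],0,1],
  [[0,0,-0.005],0,1],
  [[0.002,-0.015,0],0,1],
  [[0.005,-0.035,0],0,1],
  [[0.006,-0.045,0],0,1],
  [[0.006,-0.045,0],0,1],
  [[0.006,-0.045,0],0,1],
  [[0.006,-0.045,0],0,1],
  [[0.006,-0.045,0],0,1],
  [[0.006,-0.045,0],0,1],
  [[0.006,-0.045,0],0,1],
  [[0.005,-0.035,0],0,1],
  [[0.0023,-0.0207,0],0,1],
  [[0,0,0],0,1],
  [[0,0,0],0,1],
])

```text
t: 42.58
position: [0.6056, -0.0687, 0.2385]
tcp_rot: [-0.0, -0.074, 0.997, 0.0]
contact_force: [-0.8, 0.7, -2.2]
grip_width: 0.565
grasp_force: 25.0
```

Request:
move_arm([
  [[0,0,0.015],0,1],
  [[0,0,0.035],0,1],
  [[0,0,0.035],0,1],
  [[0,0,0.03],0,1],
  [[0,0,0.015],0,1],
  [[0,0,0.005],0,1],
  [[0,0,0.002],0,1],
  [[0,0,0.001],0,1],
  [[0,0,0.001],0,1],
  [[0,0,0],0,1],
  [[0,0,0],0,1],
])

```text
t: 43.95
position: [0.6059, -0.0691, 0.1001]
tcp_rot: [0.0, -0.074, 0.997, 0.0]
contact_force: [-0.7, 0.1, -1.8]
grip_width: 0.57
grasp_force: 25.0
```

Run:
```python
from h import *
go((.6058,-.0691,.0985))
```

```text
t 43.95 tcp [ 0.6059 -0.0691  0.1001] yaw_y 98.44 z [ 0.  0. -1.] F [-0.7  0.1 -1.8] w 0.57 gf 25.0
  -> [ 0.6058 -0.0691  0.0985] tool shift [ 0.0001 -0.      0.0016]
```

Request:
move_arm([
  [[0,0,0.001],0,1],
  [[0,0,0.0005],0,1],
  [[0,0,0],0,1],
  [[0,0,0],0,0],
  [[0,0,0],0,-0.5],
  [[0,0,0],0,-1],
  [[0,0,0],0,-1],
  [[0,0,0],0,-1],
  [[0,0,-0.02],0,-1],
  [[0,0,-0.04],0,-1],
  [[0,0,-0.045],0,-1],
  [[0,0,-0.028],0,-1],
])

```text
t: 45.45
position: [0.6064, -0.0691, 0.2339]
tcp_rot: [0.001, -0.074, 0.997, -0.0]
contact_force: [-0.1, 0.1, -1.0]
grip_width: 1.004
grasp_force: 0.0
```

Request:
move_arm([
  [[0.001,0.02,0],0,-1],
  [[0.002,0.045,0],0,-1],
  [[0.003,0.05,0],0,-1],
  [[0.003,0.05,0],0,-1],
  [[0.003,0.05,0],0,-1],
  [[0.003,0.05,0],0,-1],
  [[0.003,0.05,0],0,-1],
  [[0.002,0.05,0],0,-1],
  [[0.002,0.04,0],0,-1],
  [[0,0.021,0],0,-1],
  [[0,0,0],0,-1],
  [[0,0,0],0,-1],
  [[0,0,0],0,-1],
])

```text
t: 47.08
position: [0.5216, 0.3481, 0.2314]
tcp_rot: [-0.0, -0.073, 0.997, -0.0]
contact_force: [-1.0, -0.7, 0.8]
grip_width: 1.002
grasp_force: 0.0
```

Run:
```python
from h import *
go((.5214,.3492,.1155))
```

```text
t 47.08 tcp [0.5216 0.3481 0.2314] yaw_y 98.38 z [-0. -0. -1.] F [-1.  -0.7  0.8] w 1.002 gf 0.0
  -> [0.5214 0.3492 0.1155] tool shift [1.000e-04 1.100e-03 1.159e-01]
```

Request:
move_arm([
  [[0,0.001,0.02],0,-1],
  [[0,0,0.03],0,-1],
  [[0,0,0.03],0,-1],
  [[0,0,0.02],0,-1],
  [[0,0,0.01],0,-1],
  [[0,0,0.006],0,-1],
  [[0,0,0],0,-1],
  [[0,0,0],0,0.3],
  [[0,0,0],0,0.3],
  [[0,0,0],0,1],
  [[0,0,0],0,1],
  [[0,0,0],0,1],
  [[0,0,0],0,1],
  [[0,0,0],0,1],
  [[0,0,0],0,1],
], grip_force=30)

```text
t: 48.95
position: [0.5213, 0.35, 0.1153]
tcp_rot: [-0.0, -0.074, 0.997, -0.0]
contact_force: [0.1, 0.7, 0.4]
grip_width: 0.397
grasp_force: 30.0
```

Run:
```python
from h import *
go((.5866,.0597,.226))
```

```text
t 48.95 tcp [0.5213 0.35   0.1153] yaw_y 98.44 z [-0. -0. -1.] F [0.1 0.7 0.4] w 0.397 gf 30.0
  -> [0.5866 0.0597 0.226 ] tool shift [-0.022  -0.2967 -0.1106]
```

Request:
move_arm([
  [[0,0,-0.005],0,1],
  [[0,0,-0.015],0,1],
  [[0,0,-0.03],0,1],
  [[0,0,-0.03],0,1],
  [[0,0,-0.02],0,1],
  [[0,0,-0.01],0,1],
  [[-0.001,-0.012,0],0,1],
  [[-0.002,-0.03,0],0,1],
  [[-0.003,-0.04,0],0,1],
  [[-0.003,-0.04,0],0,1],
  [[-0.003,-0.04,0],0,1],
  [[-0.003,-0.04,0],0,1],
  [[-0.003,-0.04,0],0,1],
  [[-0.002,-0.03,0],0,1],
  [[-0.001,-0.015,0],0,1],
  [[-0.001,-0.01,0],0,1],
  [[0,0,0],0,1],
  [[0,0,0],0,1],
])

```text
t: 51.2
position: [0.5866, 0.0602, 0.2252]
tcp_rot: [-0.0, -0.074, 0.997, 0.0]
contact_force: [0.5, 0.6, -4.1]
grip_width: 0.391
grasp_force: 30.0
```

Request:
move_arm([
  [[0,0,0.015],0,1],
  [[0,0,0.03],0,1],
  [[0,0,0.03],0,1],
  [[0,0,0.02],0,1],
  [[0,0,0.008],0,1],
  [[0,0,0.003],0,1],
  [[0,0,0.002],0,1],
  [[0,0,0.001],0,1],
  [[0,0,0],0,1],
  [[0,0,0],0,1],
])

```text
t: 52.45
position: [0.5868, 0.0596, 0.1167]
tcp_rot: [0.0, -0.074, 0.997, 0.0]
contact_force: [0.8, -0.0, -3.4]
grip_width: 0.391
grasp_force: 30.0
```

Run:
```python
from h import *
go((.5866,.0597,.1155))
```

```text
t 52.45 tcp [0.5868 0.0596 0.1167] yaw_y 98.44 z [ 0.001  0.    -1.   ] F [ 0.8 -0.  -3.4] w 0.391 gf 30.0
  -> [0.5866 0.0597 0.1155] tool shift [0.0002 0.0002 0.0012]
```

Request:
move_arm([
  [[0,0,0.001],0,1],
  [[0,0,0.0005],0,1],
  [[0,0,0],0,1],
  [[0,0,0],0,0],
  [[0,0,0],0,-0.5],
  [[0,0,0],0,-1],
  [[0,0,0],0,-1],
  [[0,0,0],0,-1],
  [[0,0,-0.02],0,-1],
  [[0,0,-0.04],0,-1],
  [[0,0,-0.035],0,-1],
  [[0,0,-0.02],0,-1],
])

```text
t: 53.95
position: [0.5873, 0.0597, 0.2321]
tcp_rot: [0.001, -0.074, 0.997, 0.0]
contact_force: [-0.1, 0.9, -0.9]
grip_width: 1.002
grasp_force: 0.0
```

Request:
move_arm([
  [[0.005,0.018,0],0,-1],
  [[0.015,0.045,0],0,-1],
  [[0.015,0.045,0],0,-1],
  [[0.015,0.045,0],0,-1],
  [[0.015,0.045,0],0,-1],
  [[0.015,0.045,0],0,-1],
  [[0.014,0.045,0],0,-1],
  [[0.005,0.015,0],0,-1],
  [[0,0,0],0,-1],
  [[0,0,0],0,-1],
])

```text
t: 55.2
position: [0.4442, 0.344, 0.2294]
tcp_rot: [-0.0, -0.073, 0.997, -0.0]
contact_force: [-0.4, 0.1, 0.5]
grip_width: 1.004
grasp_force: 0.0
```

Run:
```python
from h import *
go((.4442,.3448,.1065))
```

```text
t 55.2 tcp [0.4442 0.344  0.2294] yaw_y 98.43 z [-0.001 -0.001 -1.   ] F [-0.4  0.1  0.5] w 1.004 gf 0.0
  -> [0.4442 0.3448 0.1065] tool shift [-0.0002  0.0008  0.1229]
```

Request:
move_arm([
  [[0,0.001,0.02],0,-1],
  [[0,0,0.03],0,-1],
  [[0,0,0.03],0,-1],
  [[0,0,0.02],0,-1],
  [[0,0,0.015],0,-1],
  [[0,0,0.008],0,-1],
  [[0,0,0],0,-1],
  [[0,0,0],0,0.3],
  [[0,0,0],0,0.3],
  [[0,0,0],0,1],
  [[0,0,0],0,1],
  [[0,0,0],0,1],
  [[0,0,0],0,1],
  [[0,0,0],0,1],
  [[0,0,0],0,1],
], grip_force=25)

```text
t: 57.08
position: [0.4441, 0.3456, 0.1069]
tcp_rot: [-0.0, -0.074, 0.997, -0.0]
contact_force: [-1.1, -0.5, -0.0]
grip_width: 0.433
grasp_force: 25.0
```

Run:
```python
from h import *
go((.5338,-.0139,.2566))
```

```text
t 57.08 tcp [0.4441 0.3456 0.1069] yaw_y 98.44 z [-0. -0. -1.] F [-1.1 -0.5 -0. ] w 0.433 gf 25.0
  -> [ 0.5338 -0.0139  0.2566] tool shift [-0.0359 -0.3688 -0.1497]
```

Request:
move_arm([
  [[0,0,-0.005],0,1],
  [[0,0,-0.015],0,1],
  [[0,0,-0.03],0,1],
  [[0,0,-0.03],0,1],
  [[0,0,-0.03],0,1],
  [[0,0,-0.025],0,1],
  [[0,0,-0.015],0,1],
  [[-0.001,-0.012,0],0,1],
  [[-0.003,-0.03,0],0,1],
  [[-0.004,-0.04,0],0,1],
  [[-0.004,-0.04,0],0,1],
  [[-0.004,-0.04,0],0,1],
  [[-0.004,-0.04,0],0,1],
  [[-0.004,-0.04,0],0,1],
  [[-0.004,-0.04,0],0,1],
  [[-0.004,-0.04,0],0,1],
  [[-0.003,-0.03,0],0,1],
  [[-0.001,-0.017,0],0,1],
  [[0,0,0],0,1],
  [[0,0,0],0,1],
])

```text
t: 59.58
position: [0.5335, -0.0137, 0.2564]
tcp_rot: [-0.0, -0.074, 0.997, 0.0]
contact_force: [-0.1, -0.3, -2.8]
grip_width: 0.425
grasp_force: 25.0
```

Run:
```python
from h import *
go((.5338,-.0139,.1077))
```

```text
t 59.58 tcp [ 0.5335 -0.0137  0.2564] yaw_y 98.44 z [-0.001  0.    -1.   ] F [-0.1 -0.3 -2.8] w 0.425 gf 25.0
  -> [ 0.5338 -0.0139  0.1077] tool shift [-0.0003 -0.0002  0.1487]
```

Request:
move_arm([
  [[0,0,0.015],0,1],
  [[0,0,0.03],0,1],
  [[0,0,0.03],0,1],
  [[0,0,0.03],0,1],
  [[0,0,0.02],0,1],
  [[0,0,0.01],0,1],
  [[0,0,0.006],0,1],
  [[0,0,0.003],0,1],
  [[0,0,0.002],0,1],
  [[0,0,0.002],0,1],
  [[0,0,0.001],0,1],
  [[0,0,0.0005],0,1],
  [[0,0,0],0,1],
  [[0,0,0],0,1],
])

```text
t: 61.32
position: [0.5339, -0.014, 0.1074]
tcp_rot: [0.0, -0.074, 0.997, -0.0]
contact_force: [0.2, 0.4, -2.5]
grip_width: 0.427
grasp_force: 25.0
```

Run:
```python
from h import *
go((.5338,-.0139,.1066))
```

```text
t 61.33 tcp [ 0.5339 -0.014   0.1074] yaw_y 98.45 z [ 0. -0. -1.] F [ 0.2  0.4 -2.5] w 0.427 gf 25.0
  -> [ 0.5338 -0.0139  0.1066] tool shift [0.0001 0.0001 0.0008]
```

Set down, release, rise and move away to the free left side.

Request:
move_arm([
  [[0,0,0.0005],0,1],
  [[0,0,0.0005],0,1],
  [[0,0,0],0,1],
  [[0,0,0],0,0],
  [[0,0,0],0,-0.5],
  [[0,0,0],0,-1],
  [[0,0,0],0,-1],
  [[0,0,0],0,-1],
  [[0,0,-0.02],0,-1],
  [[0,0,-0.04],0,-1],
  [[0,0,-0.045],0,-1],
  [[0,0,-0.03],0,-1],
  [[0,0.04,0],0,-1],
  [[0,0.05,0],0,-1],
  [[0,0.05,0],0,-1],
  [[0,0.05,0],0,-1],
  [[0,0.05,0],0,-1],
  [[0,0.04,0],0,-1],
  [[0,0,0],0,-1],
  [[0,0,0],0,-1],
])

```text
t: 63.82
position: [0.4926, 0.2629, 0.2411]
tcp_rot: [-0.0, -0.074, 0.997, -0.0]
contact_force: [-0.5, -0.9, 1.0]
grip_width: 1.001
grasp_force: 0.0
```

Run:
```python
from h import *
import pickle
t0=pickle.load(open('ims.pkl','rb'))['top'];t=grab('top')
f=lambda i:cv2.resize(i['pixels'][150:285,275:525,::-1],None,fx=2.2,fy=2.2,interpolation=3)
o=cv2.vconcat([f(t0),f(t)]);cv2.imwrite('pics/fin.png',o);print(o.shape)
d=cv2.absdiff(t0['pixels'],t['pixels'])[155:240,280:390].max(2);print((d>50).sum());go()
```

```text
(594, 550, 3)
459
t 63.88 tcp [0.4927 0.2624 0.2413] yaw_y 98.43 z [-0. -0. -1.] F [ 0.2  0.  -0.3] w 0.996 gf 0.0
```

View pics/fin.png

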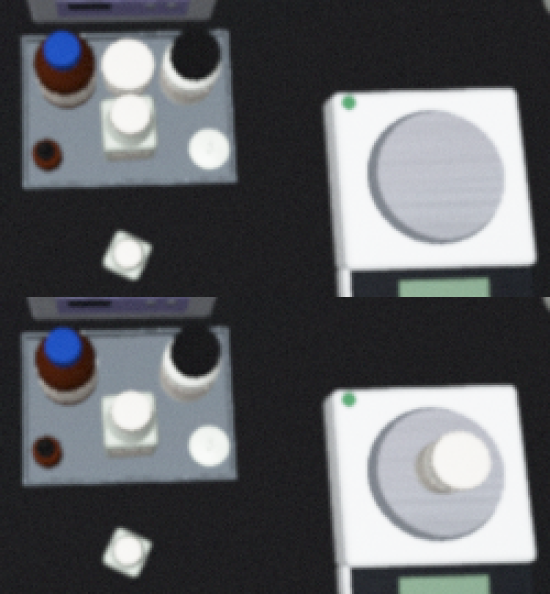

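The before and after views match for all three bottles, the dropper and the crucible (within about 1 px), and the jar is on the pan at (460,460). Handing in.

```bash
python3 -c "
from h import *
print(job.sign_off())"
```

```text
the job is handed in; nothing more can be done
None
```

I handed the job in at 64 s. By the cameras, the jar stands upright about 4 mm from the pan's centre, all three bottles are back on their spots, and the dropper and crucible are unmoved; the sign-off returned no verdict.

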